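Spread the heaped tins in the warming box under its bifold cover

TASK

Push the clear bifold cover of the warming box all the way back until its two panels stand folded flat against each other at the stop, then spread the heap of tins inside into one even layer: every tin flat and upright on the box floor, none on top of another, with a clear gap of at least 2 cm between neighbours. Then pull the cover fully shut again over the spread tins, and leave the small blue sample box and the bottle beside the box where they are.

Things in the scene. Friction and masses are not known exactly. Their poses are not given: they have to be found in the camera images.
- warming_box: fixed open aluminium box under a clear bifold cover. Origin: centre of its underside; z up, its x runs along it from pull-bar end to rear hinge (roughly world +y, the robot's left), y across. Inside: x -130 to +130 mm, y -100 to +100 mm; floor 5 mm, rim 58 mm above the bench; walls 5 mm
- trolley (a joint): travel (m) of the trolley along box x on its rails; carries the cover's front edge. 0 = shut, at its front stop; 0.337 = rear stop, panels folded flat together. Takes about 2 to 6 N; stays where it is left
- rear_panel (a joint): angle (rad) by which the rear panel has risen: 0 shut (both panels slope 0.25 rad up to the knee between them), 1.285 at the stop (panels upright, face to face). Each panel is 180 mm long, 194 mm wide; the rear one is hinged to the box at x +235 mm, z 64 mm. Moves with the trolley
- pull_bar (a point): middle of the trolley's grip rib: a level steel bar 10 mm thick (box x), 90 mm long across the box, top 78 mm above the bench, this point 71 mm, on a crossbeam of the same thickness whose underside is 2 mm above the rim. At box x -195 mm when shut, +142 mm when folded, 80 mm ahead of the cover's front edge. Pinch it from above (fingers closing along box x) or push it: box +x folds the cover
- cover_knee (a point): middle of the knee hinge between the two panels; 108 mm above the bench when shut, 244 mm when folded, then upright at about box x +229 mm, beyond the box's end wall
- tin1: a closed round tin, 54 mm diameter, 25 mm high, about 110 g, grey body with a yellow press lid (never comes off). Origin: centre of its underside, z up. All tins are alike; those that are not there this time read None
- tin2: a closed round tin, 54 mm diameter, 25 mm high, about 110 g, grey body with a yellow press lid (never comes off). Origin: centre of its underside, z up. All tins are alike; those that are not there this time read None
- tin3: a closed round tin, 54 mm diameter, 25 mm high, about 110 g, grey body with a yellow press lid (never comes off). Origin: centre of its underside, z up. All tins are alike; those that are not there this time read None
- tin4: a closed round tin, 54 mm diameter, 25 mm high, about 110 g, grey body with a yellow press lid (never comes off). Origin: centre of its underside, z up. All tins are alike; those that are not there this time read None
- tin5: a closed round tin, 54 mm diameter, 25 mm high, about 110 g, grey body with a yellow press lid (never comes off). Origin: centre of its underside, z up. All tins are alike; those that are not there this time read None
- tin6: a closed round tin, 54 mm diameter, 25 mm high, about 110 g, grey body with a yellow press lid (never comes off). Origin: centre of its underside, z up. All tins are alike; those that are not there this time read None
- sample_box: bystander: a small blue box with a clear lid, 58 x 76 mm, 28 mm high; origin centre of its underside
- bottle: bystander: a white bottle with a blue cap, 43 mm wide, 100 mm high, upright; origin centre of its underside

How it is judged:
By the outcome, as a careful person would: the job done as asked, in the order asked, and still so for the second after the job is handed in, with the robot touching nothing.
Of tin3, tin5, tin6 only 1 to 3 are there at a start; the rules pass over those that are not, and their reading is None.
At some moment in a run one of tin1, tin2, tin3, tin4, tin5, tin6 may be knocked a few centimetres aside while the robot is not near it.
Once in a run the grip may slacken for a moment while it holds something.
It also fails if it takes over 210 s, if anything falls off the work surface, if the arm or the gripper's body presses on something with over 40 N, if the wrist force passes 120 N, or if a joint passes its speed limit or range.

ROBOT

A 6-joint arm with a two-finger parallel gripper is mounted at the origin on a cart in front of the work surface, level with it; the furniture and walls round the work are solid. World frame = base frame: x ahead of the robot, y to its left, z up, the work surface at z = 0. Lengths are in m, angles in rad, forces in N, time in s.
With the tool pointing down it reaches from about 0.275 to 0.775 m from the base axis. Payload 14.6 kg.
Tool frame: the origin (TCP) lies midway between the tips of the shut fingers; the grasp point (between the pads) lies 19 mm behind it; z points along the fingers, y is the line along which they close (so a half turn about z gives the same grasp; the last joint's range is limited). The gripper opens to 85 mm and grips with 20 to 120 N. Pads are 22 mm wide; open, the fingers measure 114 mm over their backs; the gripper's body (76 mm by 85 mm) begins 54 mm behind the grasp point. The pads swing forward as they close: fully open they stand 13 mm farther back than shut.
Start: joints at [-1.413, 0.263, -0.048, 1.259, 0, 1.415], TCP at [0.162, -0.5, 0.199] pointing down, gripper open.
Joint ranges: [-2.65, 2.65], [-0.89, 1.7], [-1.18, 1.37], [-2.13, 2.11], [-1.35, 1.29], [-3.14, 3.14]. Speed limits (rad/s): [1.89, 1.89, 2.57, 2.79, 3.14, 3.14].

INTERFACE

Orientations are given as a unit quaternion [w, x, y, z].
In Python, from cell import arm gives the robot as it stands. The module is installed in compiled form; this text tells all that it offers.
- The arm moves only by the shell command python3 -m creep 'ROWS' [FORCE]. ROWS is text: rows parted by semicolons, each of 7 numbers parted by spaces: the turn, a rotation vector about the tool's x, y, z in degrees, then the shift along the tool's x, y, z in cm, then the closure, from 0 (fully open) to 1 (shut). In form: rx ry rz dx dy dz jaw; .... A call has 1 to 5 rows; each row is the pose to reach, as a shift and turn from the pose commanded when the call began, along the tool's axes at that moment; what a row does not reach only later rows make up. A row lasts 1/12 s, in which the tool goes at most 41.7 mm and 7.16 degrees, less where a joint would pass 70% of its speed; a pose out of reach is approached as far as the arm can. A call with a gripper value outside its range is refused whole. The fingers move at their own pace and stop on an object; FORCE is the grip in N (left out, the last holds). Time passes only in rows, so rows that repeat a pose let the fingers close. It gives the time, the measured TCP pose, the force, the opening and the grip force at its end, in the units of the state.
- arm.state(): the state, without advancing time (a new reading comes with each control period).
- arm.grab_frame(name): name is "side" or "top"; returns the picture (480x640x3 uint8, red, green, blue); there is no depth.
- arm.camera_info(name): a dict with "fx", "fy", "cx", "cy" (pixels), "xyz" and "attitude" of the camera in the world. Camera axes: x right, y up, looking along -z (the intrinsics and any distortion apply to the point x, -y, -z); pixel columns grow to the right and rows downward; lengths in m; the calibration is good to about 2 mm. A picture is of the moment at which its call begins. camera_info takes no time and is no camera call.
- arm.hand_in(): hands the job in; it is judged then, once.
The state is a dict: "t": time; "qpos": joint angles; "dq": joint speeds; "joint_efforts": joint torques, N m; "ee_pos": TCP position; "orientation": TCP orientation; "wrist_force": force on the tool from outside, world axes, zero at the start; "torque": the same for the moment, N m; "opening": finger opening in m; "grasp_force": force on a finger pad.
Only numpy, scipy, OpenCV 4.12 (cv2) and the standard library are available. Lean on these libraries where they do the work, as an engineer would, in place of code of your own. Each camera call takes 0.05 s, during which the arm holds its last target. There are 200 camera calls.

## Working session

There is one attempt and no reset: what is moved stays moved. The work goes in short steps, Python scripts to look and compute and a shell command to move; the robot and the scene stay as the last step left them, time stands still between calls to the robot, and variables do not carry over. Pictures are saved under pics/ and viewed, at most 18 in all, crops included, and the job is handed in when it is done.

```bash
mkdir -p pics; cat > h.py <<'E'
import numpy as np,cv2
from cell import arm
from scipy.spatial.transform import Rotation as R
def q(a): return R.from_quat([a[1],a[2],a[3],a[0]])
def rot(i):
    a=np.array(i["attitude"],float)
    return q(a).as_matrix() if a.size==4 else (a if a.shape==(3,3) else R.from_euler('xyz',a).as_matrix())
def pic(n,f):
    im=arm.grab_frame(n); cv2.imwrite('pics/'+f,im[:,:,::-1]); return im
def ray(n,u,v):
    i=arm.camera_info(n); d=i.get('distortion',i.get('dist'))
    K=np.array([[i['fx'],0,i['cx']],[0,i['fy'],i['cy']],[0,0,1.]])
    p=cv2.undistortPoints(np.array([[[u,v]]],float),K,None if d is None else np.array(d,float))[0,0]
    return np.array(i['xyz'],float),rot(i)@np.array([p[0],-p[1],-1])
def pl(n,u,v,z):
    o,d=ray(n,u,v); return o+d*(z-o[2])/d[2]
def proj(n,P):
    i=arm.camera_info(n); c=rot(i).T@(np.array(P)-np.array(i['xyz'])); return i['fx']*c[0]/-c[2]+i['cx'], i['cy']+i['fy']*c[1]/c[2]
E
python3 - <<'E'
from h import *
pic('top','t0.png');pic('side','s0.png')
print(arm.camera_info('top'),arm.camera_info('side'));s=arm.state();print(s);print(q(s['orientation']).as_matrix().round(3))
E
```

```text
{'fx': 454.1735730578116, 'fy': 454.1735730578116, 'cx': 316.89889174437747, 'cy': 240.00144109903766, 'xyz': array([ 0.3502863 , -0.12757167,  1.1318839 ]), 'attitude': array([-0.69698913, -0.0641099 ,  0.05815981,  0.71183812])} {'fx': 490.61131623232933, 'fy': 490.61131623232933, 'cx': 318.7564432087496, 'cy': 238.5183568414022, 'xyz': array([-0.39654387, -0.25389475,  0.59325162]), 'attitude': array([ 0.64376509,  0.38464378, -0.3321839 , -0.57207476])}
{'t': 0.1, 'qpos': array([-1.41327779e+00,  2.63451078e-01, -4.88756194e-02,  1.25936832e+00,
       -2.09485306e-05,  1.41546019e+00]), 'dq': array([ 0.00067933, -0.00255482,  0.00049438,  0.00038732,  0.00022223,
       -0.00177897]), 'joint_efforts': array([ 6.40277431e-03, -6.38579392e+01,  3.85063791e+01,  9.99769400e-03,
        5.49888523e-05, -1.40934688e-05]), 'ee_pos': array([ 0.16151054, -0.49925834,  0.19828485]), 'orientation': array([-4.49330957e-04,  9.87790072e-01,  1.55790154e-01, -1.09645811e-05]), 'wrist_force': array([ 1.06977517, -1.04048478, -0.11056027]), 'torque': array([0.00715768, 0.00687878, 0.02050588]), 'grasp_force': 0.0, 'opening': 0.08514077350460866}
[[ 0.951  0.308 -0.   ]
 [ 0.308 -0.951  0.001]
 [ 0.    -0.001 -1.   ]]
```

View pics/t0.png

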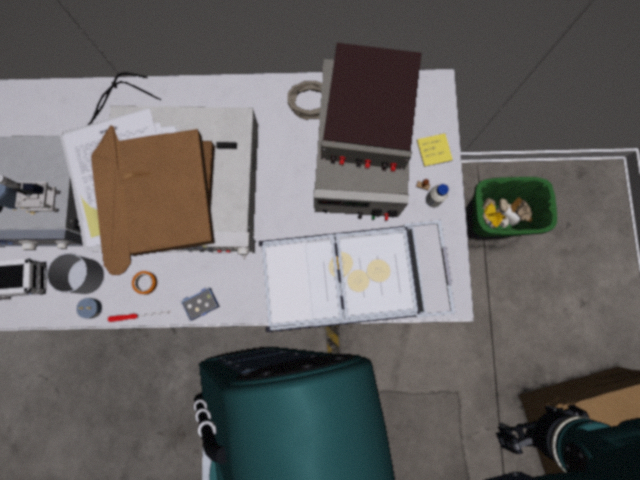

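View pics/s0.png

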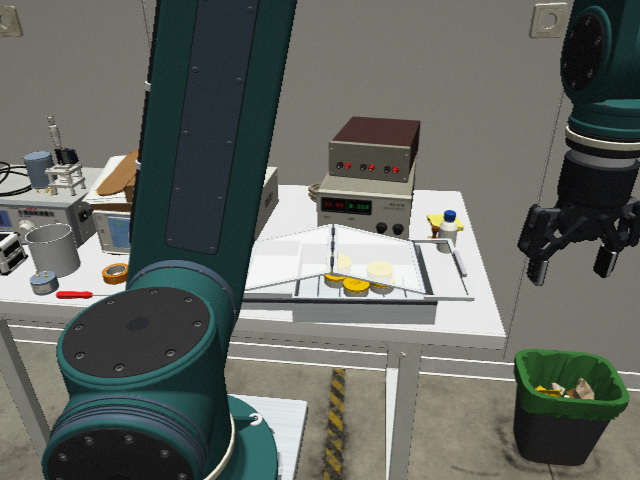

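The top view shows the box lengthwise: its cover spans cols 262–420, the pull bar is near (448,265), the tins are near (340,262), (357,281) and (378,270), the bottle is at (438,194), and the sample box is at about (200,303). I'll zoom in to get the bar and the box corners.

```bash
python3 - <<'E'
from h import *
im=cv2.imread('pics/t0.png')[210:335,255:460]
cv2.imwrite('pics/t0c.png',cv2.resize(im,(800,488),interpolation=cv2.INTER_CUBIC))
E
```

```text
(no output)
```

View pics/t0c.png

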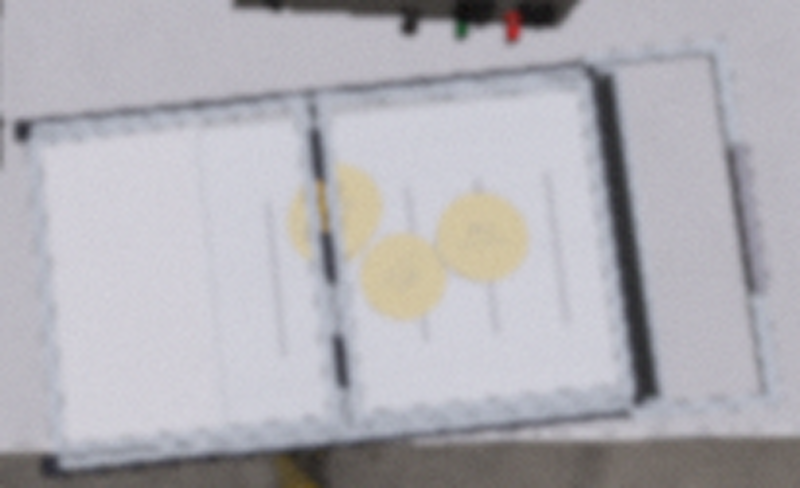

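```bash
python3 - <<'E'
from h import *
c=lambda x,y,z: pl('top',255+x/3.902,210+y/3.902,z)
for k in [(741,147,.078),(757,292,.078),(749,219,.078),(715,50,.06),(768,395,.06),(22,130,.064),(50,465,.064),(312,100,.108),(347,412,.108)]: print(k,c(*k).round(4))
r=(c(22,130,.064)+c(50,465,.064))/2; b=c(749,219,.078); v=(r-b)[:2]; print(np.linalg.norm(v),np.degrees(np.arctan2(v[1],v[0])))
a=c(741,147,.078)-c(757,292,.078);print(np.degrees(np.arctan2(a[1],a[0])),np.linalg.norm(a))
for p in [(338,213),(403,277),(482,237)]: print(c(*p,.03),c(*p,.055))
print(pl('top',200,303,.028),pl('top',440,190,.1))
E
```

```text
(741, 147, 0.078) [ 0.5099 -0.4199  0.078 ]
(757, 292, 0.078) [ 0.4229 -0.4234  0.078 ]
(749, 219, 0.078) [ 0.4664 -0.4217  0.078 ]
(715, 50, 0.06) [ 0.5734 -0.4131  0.06  ]
(768, 395, 0.06) [ 0.3628 -0.4307  0.06  ]
(22, 130, 0.064) [0.5321 0.014  0.064 ]
(50, 465, 0.064) [ 0.3305 -0.0028  0.064 ]
(312, 100, 0.108) [ 0.5387 -0.1623  0.108 ]
(347, 412, 0.108) [ 0.3576 -0.1774  0.108 ]
0.4286855484464915 94.69442668498061
2.2944565601625557 0.08701234667528397
[ 0.48090324 -0.17927522  0.03      ] [ 0.47793975 -0.17810215  0.055     ]
[ 0.44009733 -0.21841943  0.03      ] [ 0.43805966 -0.21635824  0.055     ]
[ 0.46395352 -0.26847406  0.03      ] [ 0.46137459 -0.26527721  0.055     ]
[0.39519374 0.16520999 0.028     ] [ 0.64350031 -0.41172775  0.1       ]
```

```bash
cat >> h.py <<'E'
TH=np.radians(94.7); X=np.array([np.cos(TH),np.sin(TH)]); Y=np.array([-X[1],X[0]])
O=np.array([.4664,-.4217])+.195*X
def w2b(p): d=np.array(p[:2])-O; return np.array([d@X,d@Y])
def st():
    s=arm.state(); M=q(s['orientation']).as_matrix(); b=w2b(s['ee_pos'])
    print('t %.1f box'%s['t'],b.round(4),'z %.4f'%s['ee_pos'][2],'toolx ang(box) %.1f'%np.degrees(np.arctan2(M[:2,0]@Y,M[:2,0]@X)),'tilt',M[:2,2].round(3),'F',s['wrist_force'].round(1),'op %.4f gf %.0f'%(s['opening'],s['grasp_force']),'q',s['qpos'].round(2)); return s,M
def go(bx,by,z):
    s,M=st(); p=np.r_[O+bx*X+by*Y,z]; print('rows cm',(100*M.T@(p-s['ee_pos'])).round(2))
E
python3 -m creep '0 0 6.6 8 0.5 1 0; 0 0 13.3 12 1 2 0; 0 0 13.3 16 1.5 3 0; 0 0 13.3 20 2 4 0; 0 0 13.3 20 2 4 0'
python3 -c "
from h import *
go(-.195,0,.12)"
```

```text
t: 0.52
ee_pos: [0.3569, -0.4568, 0.1588]
orientation: [-0.0, 0.999, 0.04, -0.0]
wrist_force: [-0.3, -0.7, -0.0]
opening: 0.0854
grasp_force: 0.0
t 0.5 box [-0.221  0.112] z 0.1588 toolx ang(box) -90.1 tilt [-0.  0.] F [-0.3 -0.7 -0. ] op 0.0854 gf 0 q [-1.05  0.37  0.    1.2  -0.    2.01]
rows cm [11.2  -2.62  3.88]
```

```bash
python3 -m creep '0 0 0 4 -1 1 0.4; 0 0 0 8 -2 2 0.4; 0 0 0 11.2 -2.6 3 0.4; 0 0 0 11.2 -2.6 3.9 0.4; 0 0 0 11.2 -2.6 3.9 0.4'
python3 - <<'E'
from h import *
pic('side','s1.png'); go(-.195,0,.063)
im=cv2.imread('pics/s1.png')[150:350,360:560]
cv2.imwrite('pics/s1c.png',cv2.resize(im,(600,600)))
E
```

```text
t: 0.93
ee_pos: [0.4654, -0.421, 0.1179]
orientation: [-0.001, 0.999, 0.042, -0.001]
wrist_force: [-0.3, -1.0, -0.5]
opening: 0.0514
grasp_force: 0.0
t 1.0 box [-0.195  0.002] z 0.1192 toolx ang(box) -90.0 tilt [-0.002  0.002] F [-0.7 -1.   0.3] op 0.0511 gf 0 q [-0.87  0.47  0.06  1.16 -0.    2.19]
rows cm [0.21 0.02 5.62]
```

View pics/s1c.png

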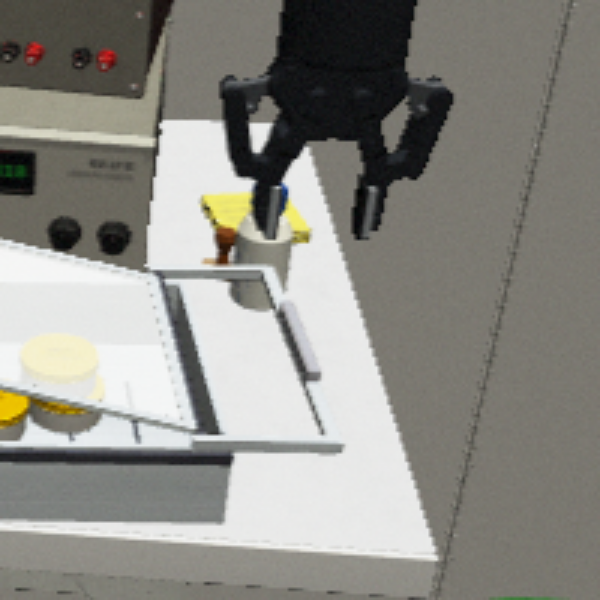

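The fingers sit either side of the bar, at crop (300,340), and one tin is stacked at crop (60,375). I'll lower and pinch.

```bash
python3 -m creep '0 0 0 0 0 3 0.4; 0 0 0 0 0 5.6 0.4; 0 0 0 0 0 5.6 0.6; 0 0 0 0 0 5.6 1; 0 0 0 0 0 5.6 1' 50
python3 -m creep '0 0 0 0 0 0 1;0 0 0 0 0 0 1;0 0 0 0 0 0 1;0 0 0 0 0 0 1'
python3 -c "
from h import *
go(.142,0,.063)"
```

```text
t: 1.4
ee_pos: [0.4645, -0.4236, 0.0662]
orientation: [0.001, 0.999, 0.04, 0.0]
wrist_force: [0.8, 0.0, 0.4]
opening: 0.0156
grasp_force: 0.0
t: 1.73
ee_pos: [0.4649, -0.4229, 0.065]
orientation: [0.0, 0.999, 0.04, 0.0]
wrist_force: [0.3, 0.6, -0.5]
opening: 0.0
grasp_force: 0.0
t 1.7 box [-0.1961  0.0016] z 0.0650 toolx ang(box) -90.1 tilt [ 0.001 -0.001] F [ 0.3  0.6 -0.5] op 0.0000 gf 0 q [-0.87  0.5  -0.04  1.03  0.    2.19]
rows cm [  0.11 -33.81   0.17]
```

```bash
python3 - <<'E'
from h import *
p=pl('side',360+300/3,150+338/3,.078);print(p,w2b(p))
pic('side','s2.png');pic('top','t2.png')
a=cv2.resize(cv2.imread('pics/s2.png')[180:330,400:533],(532,600)); b=cv2.imread('pics/t2.png')[210:330,400:453]
cv2.imwrite('pics/c2.png',np.hstack([a,cv2.resize(b,(265,600))]))
E
```

```text
[ 0.45890542 -0.42195356  0.078     ] [-0.19463861  0.00749015]
```

View pics/c2.png

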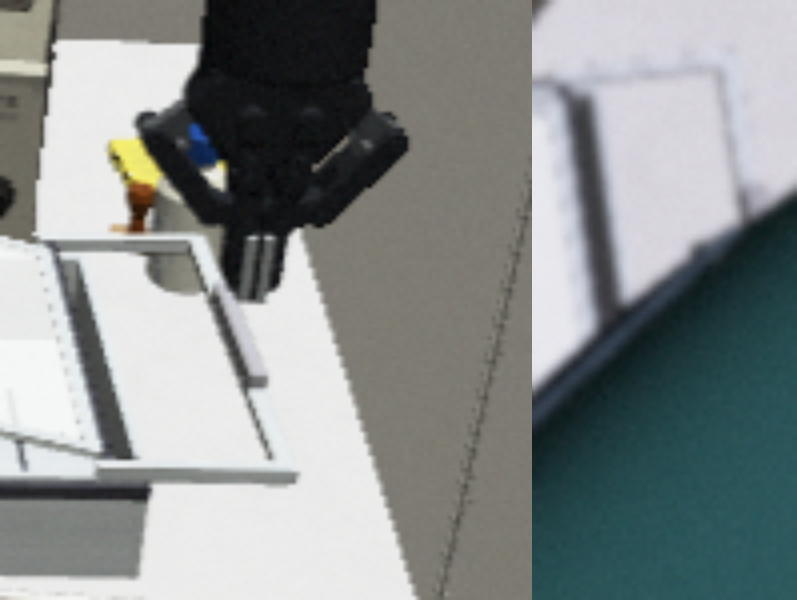

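```bash
python3 - <<'E'
from h import *
for P in [(.465,-.423,.065),(.4229,-.4234,.078),(.5099,-.4199,.078)]:print(proj('side',P),proj('top',P))
k=4
for u,v in [(255,298),(265,378),(215,285),(295,478)]: 
  for z in (.065,.078,.1): p=pl('side',400+u/4,180+v/4,z); print((400+u/4,180+v/4),z,p.round(3),w2b(p).round(3))
E
```

```text
(np.float64(459.33286035538674), np.float64(266.6251784398753)) (np.float64(446.0534839188382), np.float64(267.3332818043356))
(np.float64(463.12200403917393), np.float64(272.5435397119456)) (np.float64(449.008482797949), np.float64(284.8399090803557))
(np.float64(455.9059849076899), np.float64(249.72234434692456)) (np.float64(444.89921378056556), np.float64(247.655230003907))
(463.75, 254.5) 0.065 [ 0.514 -0.438  0.065] [-0.215 -0.046]
(463.75, 254.5) 0.078 [ 0.492 -0.433  0.078] [-0.209 -0.024]
(463.75, 254.5) 0.1 [ 0.454 -0.426  0.1  ] [-0.198  0.013]
(466.25, 274.5) 0.065 [ 0.437 -0.433  0.065] [-0.204  0.03 ]
(466.25, 274.5) 0.078 [ 0.417 -0.428  0.078] [-0.198  0.05 ]
(466.25, 274.5) 0.1 [ 0.382 -0.421  0.1  ] [-0.187  0.084]
(453.75, 251.25) 0.065 [ 0.526 -0.419  0.065] [-0.197 -0.059]
(453.75, 251.25) 0.078 [ 0.503 -0.415  0.078] [-0.191 -0.037]
(453.75, 251.25) 0.1 [ 0.465 -0.408  0.1  ] [-0.181  0.001]
(473.75, 299.5) 0.065 [ 0.354 -0.435  0.065] [-0.199  0.113]
(473.75, 299.5) 0.078 [ 0.336 -0.431  0.078] [-0.193  0.131]
(473.75, 299.5) 0.1 [ 0.305 -0.423  0.1  ] [-0.183  0.161]
```

```bash
python3 - <<'E'
from h import *
for P,uv in [((.1615,-.4993,.198),(570,277)),((.4654,-.421,.1192),(465,229)),((.465,-.423,.065),(463.7,254.5))]:
  for dz in (0,.01,.02,.03,.04): print(uv,dz,np.round(proj('side',np.array(P)+[0,0,dz]),1))
E
```

```text
(570, 277) 0 [559.9 306.5]
(570, 277) 0.01 [561.6 300.4]
(570, 277) 0.02 [563.3 294.1]
(570, 277) 0.03 [565.1 287.7]
(570, 277) 0.04 [566.9 281.3]
(465, 229) 0 [461.8 242.9]
(465, 229) 0.01 [462.4 238.4]
(465, 229) 0.02 [463.1 233.9]
(465, 229) 0.03 [463.8 229.3]
(465, 229) 0.04 [464.4 224.7]
(463.7, 254.5) 0 [459.3 266.6]
(463.7, 254.5) 0.01 [460.  262.4]
(463.7, 254.5) 0.02 [460.6 258.1]
(463.7, 254.5) 0.03 [461.2 253.8]
(463.7, 254.5) 0.04 [461.9 249.4]
```

Seen in the side view, the finger tips at (464,254) stand about 28 mm higher than the reported TCP, and the jaws closed above the bar. I'll open, lower and close again. Nothing is below the bar there.

```bash
python3 -m creep '0 0 0 0 0 0 0.4; 0 0 0 0 0 0 0.4; 0 0 0 0 0 0 0.4;0 0 0 0 0 0 0.4;0 0 0 0 0 1 0.4'
python3 -m creep '0 0 0 0 0 1 0.4; 0 0 0 0 0 2 0.4; 0 0 0 0 0 2 0.8;0 0 0 0 0 2 1;0 0 0 0 0 2 1' 50
python3 -m creep '0 0 0 0 0 0 1;0 0 0 0 0 0 1;0 0 0 0 0 0 1;0 0 0 0 0 0 1'
python3 -c "
from h import *
pic('side','s3.png')
go(.142,0,.035)"
```

```text
t: 2.25
ee_pos: [0.4654, -0.4234, 0.0555]
orientation: [0.001, 0.999, 0.04, 0.001]
wrist_force: [0.5, 0.6, 0.9]
opening: 0.0511
grasp_force: 0.0
t: 2.67
ee_pos: [0.4647, -0.4227, 0.0343]
orientation: [-0.0, 0.999, 0.04, -0.0]
wrist_force: [-0.6, 0.9, 1.7]
opening: 0.0152
grasp_force: 0.0
t: 3.0
ee_pos: [0.4648, -0.4229, 0.0347]
orientation: [0.0, 0.999, 0.04, 0.0]
wrist_force: [-1.3, -2.1, 1.4]
opening: 0.0082
grasp_force: 50.8
t 3.0 box [-0.1961  0.0017] z 0.0347 toolx ang(box) -90.1 tilt [ 0.    -0.001] F [-0.4 -1.5  2.7] op 0.0085 gf 51 q [-0.87  0.52 -0.09  0.96 -0.    2.19]
rows cm [  0.12 -33.81  -0.05]
```

The pinch holds at an 8.5 mm opening on the 10 mm bar, so the real tips sit about 28 mm above the reported z. I'll regrip 5 mm higher so the fingers clear the rim.

```bash
python3 -m creep '0 0 0 0 0 0 0.8; 0 0 0 0 0 0 0.8; 0 0 0 0 0 -0.5 0.8;0 0 0 0 0 -0.5 1;0 0 0 0 0 -0.5 1'
python3 -m creep '0 0 0 0 0 0 1;0 0 0 0 0 0 1;0 0 0 0 -1 0 1;0 0 0 0 -2 0 1;0 0 0 0 -4 0 1' 60
python3 -c "
from h import *
go(.142,0,.04)"
```

```text
t: 3.47
ee_pos: [0.4649, -0.4231, 0.0403]
orientation: [0.001, 0.999, 0.04, 0.0]
wrist_force: [-2.6, -0.1, 8.1]
opening: 0.0082
grasp_force: 49.0
t: 3.88
ee_pos: [0.4617, -0.3851, 0.0403]
orientation: [0.002, 0.999, 0.04, 0.0]
wrist_force: [-2.9, -5.0, 10.2]
opening: 0.0073
grasp_force: 62.2
t 3.9 box [-0.1581  0.0017] z 0.0403 toolx ang(box) -90.2 tilt [ 0.001 -0.004] F [-2.9 -5.  10.2] op 0.0073 gf 62 q [-0.83  0.48 -0.16  0.93 -0.    2.23]
rows cm [  0.08 -30.01  -0.08]
```

```bash
python3 -m creep '0 0 0 0 -2.5 0 1;0 0 0 0 -5 0 1;0 0 0 0 -7.5 0 1;0 0 0 0 -10 0 1;0 0 0 0 -12 0 1'
python3 -m creep '0 0 0 0 -2.5 0 1;0 0 0 0 -5 0 1;0 0 0 0 -7.5 0 1;0 0 0 0 -10 0 1;0 0 0 0 -12 0 1'
python3 -c "
from h import *
pic('side','s4.png')
go(.142,0,.04)"
```

```text
t: 4.3
ee_pos: [0.4513, -0.2626, 0.0403]
orientation: [0.001, 0.999, 0.04, -0.0]
wrist_force: [-6.0, -3.9, 11.0]
opening: 0.0075
grasp_force: 62.3
t: 4.72
ee_pos: [0.4411, -0.1428, 0.0403]
orientation: [0.001, 0.999, 0.04, -0.0]
wrist_force: [-10.0, -4.9, 16.8]
opening: 0.0072
grasp_force: 63.0
t 4.8 box [0.0879 0.0024] z 0.0403 toolx ang(box) -90.0 tilt [-0. -0.] F [-10.1   3.8  13.4] op 0.0076 gf 63 q [-0.48  0.27 -0.5   0.8  -0.    2.58]
rows cm [ 0.24 -5.41  0.03]
```

View pics/s4.png

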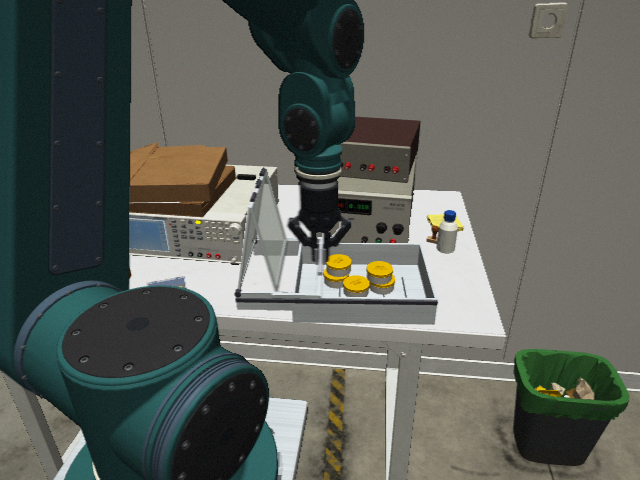

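The cover is nearly folded, with the panels at cols 245–285. There are five tins: a stack at (338,268), a stack at (380,275) and a single at (356,286). I'll finish the fold.

```bash
python3 -m creep '0 0 0 -0.1 -1.5 -0.1 1;0 0 0 -0.2 -3 -0.1 1;0 0 0 -0.2 -4.5 -0.1 1;0 0 0 -0.2 -5.4 -0.1 1;0 0 0 -0.2 -5.8 -0.1 1'
python3 -m creep '0 0 0 0 0 0 1;0 0 0 0 0 0 1;0 0 0 0 -0.3 0 1;0 0 0 0 -0.3 0 1'
python3 -c "
from h import *
st()"
```

```text
t: 5.18
ee_pos: [0.4363, -0.0871, 0.0407]
orientation: [0.003, 0.999, 0.04, 0.0]
wrist_force: [2.9, -34.0, -17.9]
opening: 0.0073
grasp_force: 59.0
t: 5.52
ee_pos: [0.4362, -0.0872, 0.0406]
orientation: [0.005, 0.999, 0.039, 0.0]
wrist_force: [1.0, -33.0, -15.7]
opening: 0.0072
grasp_force: 59.6
t 5.5 box [0.1409 0.0026] z 0.0406 toolx ang(box) -90.2 tilt [ 0.   -0.01] F [  1.  -33.  -15.7] op 0.0072 gf 60 q [-0.37  0.24 -0.55  0.78 -0.01  2.69]
```

At the rear stop (33 N). I'll ease off, release, back away and look.

```bash
python3 -m creep '0 0 0 0 0.5 0 1;0 0 0 0 0.5 0 0.4;0 0 0 0 0.5 0 0.4;0 0 0 0 0.5 0 0.4;0 0 0 0 0.5 0 0.4'
python3 -m creep '0 0 0 0 0 -2 0.4;0 0 0 0 0 -5 0.4;0 0 0 0 0 -9 0.4;0 0 0 0 3 -13 0.4;0 0 0 0 7 -16 0.4'
python3 -m creep '0 0 0 0 4 0 0.4;0 0 0 0 8 0 0.4;0 0 0 0 12 0 0.4;0 0 0 0 16 0 0.4;0 0 0 0 20 0 0.4'
python3 -m creep '0 0 0 0 4 0 0.4;0 0 0 0 8 0 0.4;0 0 0 0 11 0 0.4;0 0 0 0 14 0 0.4;0 0 0 0 14 0 0.4'
python3 - <<'E'
from h import *
st();pic('side','s5.png');pic('top','t5.png')
a=cv2.resize(cv2.imread('pics/s5.png')[160:330,225:445],(660,510))
b=cv2.resize(cv2.imread('pics/t5.png')[210:335,255:460],(400,244))
cv2.imwrite('pics/c5.png',a); cv2.imwrite('pics/c5t.png',cv2.resize(cv2.imread('pics/t5.png')[210:335,255:460],(800,488),interpolation=cv2.INTER_CUBIC))
E
```

```text
t: 5.93
ee_pos: [0.4356, -0.0877, 0.0405]
orientation: [-0.0, 0.999, 0.04, 0.0]
wrist_force: [-0.5, -0.4, 0.3]
opening: 0.0512
grasp_force: 0.0
t: 6.35
ee_pos: [0.4403, -0.1441, 0.1931]
orientation: [0.0, 0.999, 0.042, 0.001]
wrist_force: [1.8, -0.3, -0.3]
opening: 0.0514
grasp_force: 0.0
t: 6.77
ee_pos: [0.4561, -0.3461, 0.1901]
orientation: [0.0, 0.999, 0.04, 0.0]
wrist_force: [1.7, 1.7, -0.6]
opening: 0.0512
grasp_force: 0.0
t: 7.18
ee_pos: [0.4672, -0.4882, 0.1883]
orientation: [-0.0, 0.999, 0.039, -0.0]
wrist_force: [0.6, -0.6, -0.5]
opening: 0.0516
grasp_force: 0.0
t 7.2 box [-0.2613  0.0046] z 0.1883 toolx ang(box) -90.2 tilt [-0.001  0.   ] F [ 0.6 -0.6 -0.5] op 0.0516 gf 0 q [-0.93  0.54  0.37  1.4  -0.    2.14]
```

View pics/c5.png

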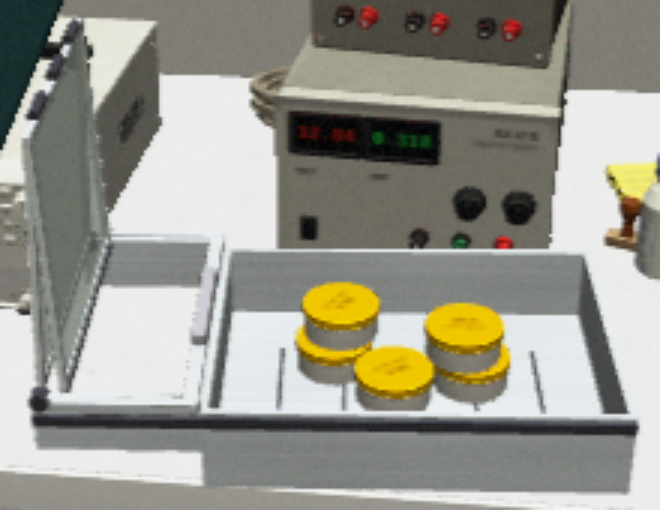

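View pics/c5t.png

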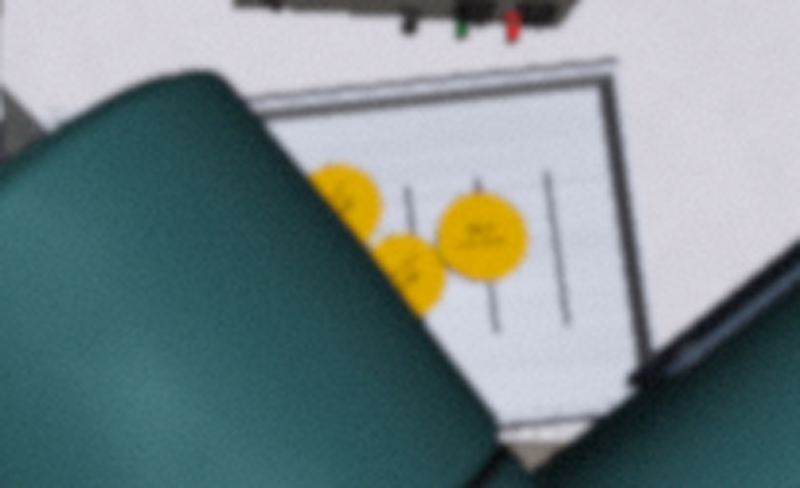

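```bash
python3 - <<'E'
from h import *
for n,u,v,z in [('A',341,303,.055),('B',464,327,.055),('C',394,370,.03),('Al',335,341,.03),('Bl',470,363,.03)]:
    p=pl('side',225+u/3,160+v/3,z); print('side',n,p.round(3),w2b(p).round(3))
for n,u,v,z in [('A',337,207,.055),('B',482,237,.055),('C',403,276,.03)]:
    p=pl('top',255+u/3.902,210+v/3.902,z); print('top',n,p.round(3),w2b(p).round(3))
E
```

```text
side A [ 0.477 -0.179  0.055] [ 0.046 -0.031]
side B [ 0.455 -0.265  0.055] [-0.038 -0.002]
side C [ 0.435 -0.219  0.03 ] [0.009 0.014]
side Al [ 0.467 -0.176  0.03 ] [ 0.05  -0.021]
side Bl [ 0.449 -0.27   0.03 ] [-0.043  0.005]
top A [ 0.482 -0.178  0.055] [ 0.047 -0.035]
top B [ 0.461 -0.265  0.055] [-0.039 -0.008]
top C [ 0.441 -0.218  0.03 ] [0.01  0.009]
```

Crop (side): both stacks lean slightly, with upper lids at (341,303) and (464,327) and the single tin's lid at (394,370). The top view agrees to within 5 mm, so I'll use the mean of the two. The single tin stays in the centre and the other four go to the corners (±72, ±65 mm). The upper tin A comes first.

```bash
python3 -m creep '0 0 0 0.5 -4 1 0.1;0 0 0 1 -8 2 0.1;0 0 0 2 -12 3 0.1;0 0 0 3 -16 4 0.1;0 0 0 3.7 -20 5 0.1'
python3 -m creep '0 0 0 0 -4 1 0.1;0 0 0 0 -8 2.5 0.1;0 0 0 0 -10.8 4 0.1;0 0 0 0 -10.8 5 0.1;0 0 0 0 -10.8 6 0.1'
python3 - <<'E'
from h import *
pic('side','s6.png')
cv2.imwrite('pics/c6.png',cv2.resize(cv2.imread('pics/s6.png')[160:330,225:445],(660,510)))
go(.0465,-.033,.005)
E
```

```text
t: 7.7
ee_pos: [0.488, -0.2801, 0.1404]
orientation: [0.0, 0.999, 0.041, 0.0]
wrist_force: [0.8, 0.5, -0.0]
opening: 0.0768
grasp_force: 0.0
t: 8.12
ee_pos: [0.4787, -0.1724, 0.0804]
orientation: [-0.0, 0.999, 0.042, 0.0]
wrist_force: [0.6, -1.2, 0.2]
opening: 0.0769
grasp_force: 0.0
t 8.2 box [ 0.052  -0.0322] z 0.0789 toolx ang(box) -89.9 tilt [-0.001  0.001] F [-0.9  0.1 -3.3] op 0.0767 gf 0 q [-0.51  0.31 -0.33  0.94  0.    2.55]
rows cm [0.09 0.55 7.39]
```

View pics/c6.png

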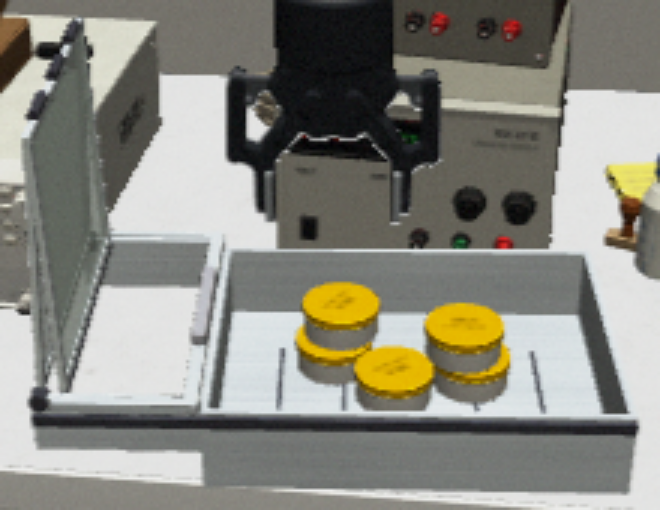

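The open fingers straddle stack A (tips at crop (267,218) and (398,222)). I'll lower and grip.

```bash
python3 -m creep '0 0 0 0.1 0.5 2.5 0.1;0 0 0 0.1 0.5 5 0.1;0 0 0 0.1 0.5 6.5 0.1;0 0 0 0.1 0.5 7.4 0.1;0 0 0 0.1 0.5 7.4 0.2' 40
python3 -m creep '0 0 0 0 0 0 0.6;0 0 0 0 0 0 0.6;0 0 0 0 0 0 0.6;0 0 0 0 0 0 0.6'
python3 - <<'E'
from h import *
pic('side','s7.png')
cv2.imwrite('pics/c7.png',cv2.resize(cv2.imread('pics/s7.png')[160:330,225:445],(660,510)))
st()
E
```

```text
t: 8.58
ee_pos: [0.48, -0.1796, 0.0055]
orientation: [-0.001, 0.999, 0.041, -0.001]
wrist_force: [-1.2, -0.9, -0.8]
opening: 0.0688
grasp_force: 0.0
t: 8.92
ee_pos: [0.4816, -0.1806, 0.0077]
orientation: [0.0, 0.999, 0.04, 0.001]
wrist_force: [-2.1, 1.7, 8.6]
opening: 0.052
grasp_force: 42.4
t 9.0 box [ 0.044 -0.035] z 0.0077 toolx ang(box) -90.1 tilt [ 0.002 -0.001] F [-1.6  1.8  8.8] op 0.0526 gf 42 q [-0.52  0.38 -0.43  0.75  0.    2.54]
```

View pics/c7.png

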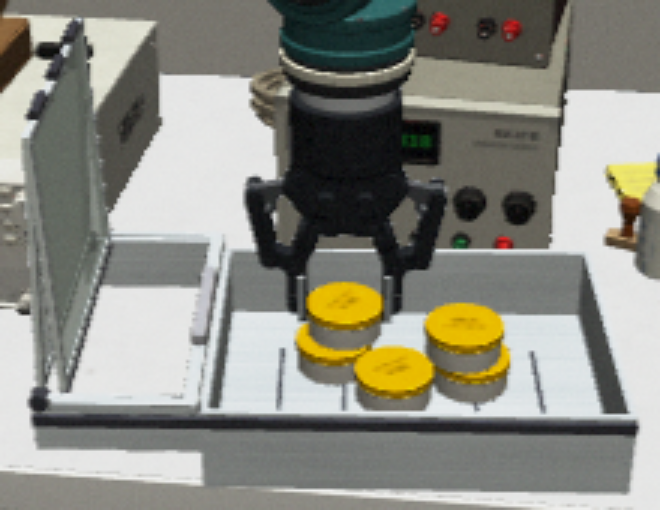

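Tin A is held (52 mm opening). I'll lift it and carry it to the (+72,+65) corner.

```bash
python3 -m creep '0 0 0 0 0 -1.5 0.6;0 0 0 0 0 -3 0.6;0 0 0 -3 -1 -3.5 0.6;0 0 0 -6.5 -2 -3.5 0.6;0 0 0 -10 -2.8 -3.5 0.6' 50
python3 -m creep '0 0 0 0 0 0 0.6;0 0 0 0 0 2 0.6;0 0 0 0 0 4 0.6;0 0 0 0 0 5 0.6;0 0 0 0 0 5.6 0.6'
python3 -c "
from h import *
pic('side','s8.png')
go(.072,.065,-.02)"
```

```text
t: 9.38
ee_pos: [0.3784, -0.1603, 0.0421]
orientation: [0.001, 0.999, 0.041, 0.001]
wrist_force: [-0.8, -0.8, -0.5]
opening: 0.052
grasp_force: 52.3
t: 9.8
ee_pos: [0.3789, -0.1605, -0.015]
orientation: [-0.0, 0.999, 0.04, -0.0]
wrist_force: [0.3, 1.0, -1.2]
opening: 0.0521
grasp_force: 52.5
t 9.8 box [0.0726 0.066 ] z -0.0154 toolx ang(box) -90.1 tilt [-0.001  0.   ] F [-0.6  0.5 -2.7] op 0.0522 gf 52 q [-0.6   0.27 -0.71  0.59 -0.    2.46]
rows cm [0.1  0.06 0.45]
```

```bash
python3 -m creep '0 0 0 0 0 0.2 0.6;0 0 0 0 0 0.2 0.6;0 0 0 0 0 0.2 0.2;0 0 0 0 0 0.2 0.2;0 0 0 0 0 0.2 0.2'
python3 -m creep '0 0 0 0 0 0 0.2;0 0 0 0 0 -3 0.2;0 0 0 0 0 -6 0.2;0 0 0 0 0 -9 0.2;0 0 0 0 0 -9.5 0.2'
python3 -c "
from h import *
go(-.038,-.005,.005)"
```

```text
t: 10.27
ee_pos: [0.3794, -0.1608, -0.0161]
orientation: [0.0, 0.999, 0.04, 0.0]
wrist_force: [0.3, -0.1, 0.2]
opening: 0.0678
grasp_force: 0.0
t: 10.68
ee_pos: [0.3807, -0.1617, 0.0824]
orientation: [0.002, 0.999, 0.04, 0.002]
wrist_force: [0.5, -0.7, 0.4]
opening: 0.0682
grasp_force: 0.0
t 10.7 box [0.0712 0.0641] z 0.0824 toolx ang(box) -90.1 tilt [ 0.004 -0.003] F [ 0.5 -0.7  0.4] op 0.0682 gf 0 q [-0.6   0.15 -0.54  0.88 -0.    2.46]
rows cm [ 6.89 10.88  7.81]
```

Next, B. I'll move above it and check with a picture before descending.

```bash
python3 -m creep '0 0 0 2 3 0 0.1;0 0 0 4.5 6 0 0.1;0 0 0 6.9 9 0 0.1;0 0 0 6.9 10.9 0 0.1;0 0 0 6.9 10.9 1 0.1'
python3 - <<'E'
from h import *
pic('side','s9.png')
cv2.imwrite('pics/c9.png',cv2.resize(cv2.imread('pics/s9.png')[160:330,225:445],(660,510)))
go(-.038,-.005,.005)
E
```

```text
t: 11.1
ee_pos: [0.4588, -0.2676, 0.0688]
orientation: [0.001, 0.999, 0.04, 0.001]
wrist_force: [-0.6, -0.2, 0.4]
opening: 0.0767
grasp_force: 0.0
t 11.2 box [-0.0381 -0.0033] z 0.0663 toolx ang(box) -90.2 tilt [-0.001  0.   ] F [-1.2  1.7 -3.1] op 0.0768 gf 0 q [-0.68  0.35 -0.3   0.92 -0.    2.38]
rows cm [ 0.17 -0.01  6.13]
```

View pics/c9.png

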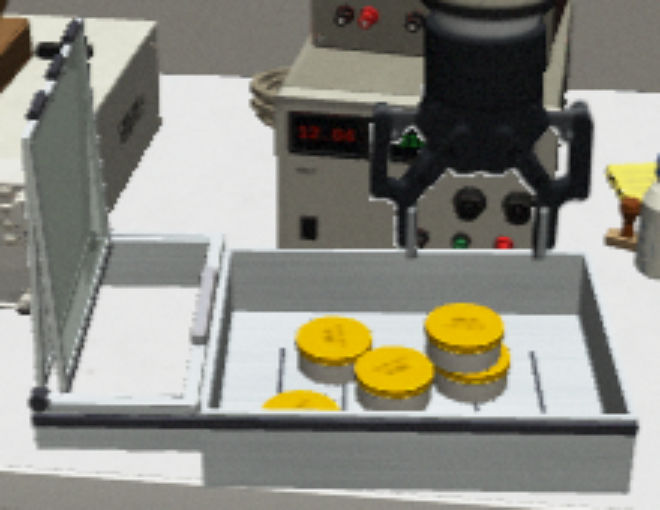

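Tin A now lies at (300,400) in the corner, with Al at (334,340), C at (394,370) and stack B at (464,327) unmoved. Gripping B.

```bash
python3 -m creep '0 0 0 0.1 0 2.5 0.1;0 0 0 0.1 0 5 0.1;0 0 0 0.1 0 6 0.1;0 0 0 0.1 0 6 0.3;0 0 0 0.1 0 6 0.6' 50
python3 -m creep '0 0 0 0 0 0 0.6;0 0 0 0 0 0 0.6;0 0 0 0 0 0 0.6;0 0 0 0 0 -1.5 0.6;0 0 0 0 0 -3.5 0.6'
python3 -c "
from h import *
go(-.072,.065,-.015)"
```

```text
t: 11.57
ee_pos: [0.4572, -0.2631, 0.0084]
orientation: [-0.0, 0.999, 0.04, -0.0]
wrist_force: [-0.5, -2.3, 1.5]
opening: 0.0544
grasp_force: 0.4
t: 11.98
ee_pos: [0.4569, -0.263, 0.0432]
orientation: [-0.001, 0.999, 0.04, -0.001]
wrist_force: [-0.2, 0.2, -2.0]
opening: 0.052
grasp_force: 52.5
t 12.0 box [-0.0361 -0.0035] z 0.0432 toolx ang(box) -90.1 tilt [-0.002  0.001] F [-0.2  0.2 -2. ] op 0.0520 gf 53 q [-0.68  0.37 -0.34  0.86 -0.    2.38]
rows cm [-6.84  3.61  5.82]
```

```bash
python3 -m creep '0 0 0 -3 1.5 0 0.6;0 0 0 -6.8 3.6 0 0.6;0 0 0 -6.8 3.6 2 0.6;0 0 0 -6.8 3.6 4 0.6;0 0 0 -6.8 3.6 5.5 0.6'
python3 -m creep '0 0 0 0 0 0.5 0.6;0 0 0 0 0 0.5 0.6;0 0 0 0 0 0.5 0.2;0 0 0 0 0 0.5 0.2;0 0 0 0 0 0.5 0.2'
python3 -c "
from h import *
st()"
python3 -m creep '0 0 0 0 0 0 0.2;0 0 0 0 0 -3 0.2;0 0 0 0 0 -6 0.2;0 0 0 0 0 -9 0.2;0 0 0 0 0 -9.5 0.2'
python3 -c "
from h import *
go(-.042,.001,.08)"
```

```text
t: 12.4
ee_pos: [0.3922, -0.3055, -0.012]
orientation: [0.0, 0.999, 0.04, 0.0]
wrist_force: [0.0, -0.8, -1.2]
opening: 0.0517
grasp_force: 52.6
t: 12.82
ee_pos: [0.3931, -0.3052, -0.0161]
orientation: [0.0, 0.999, 0.04, 0.0]
wrist_force: [-0.0, 0.0, -0.2]
opening: 0.0682
grasp_force: 0.0
t 12.8 box [-0.0729  0.0636] z -0.0161 toolx ang(box) -90.1 tilt [ 0.001 -0.001] F [-0.   0.  -0.2] op 0.0682 gf 0 q [-0.82  0.39 -0.51  0.68  0.    2.24]
t: 13.23
ee_pos: [0.3942, -0.3064, 0.0828]
orientation: [0.002, 0.999, 0.04, 0.002]
wrist_force: [0.5, -1.0, 0.5]
opening: 0.0683
grasp_force: 0.0
t 13.2 box [-0.0742  0.0625] z 0.0828 toolx ang(box) -90.1 tilt [ 0.004 -0.004] F [ 0.5 -1.   0.5] op 0.0683 gf 0 q [-0.82  0.28 -0.35  0.93  0.    2.24]
rows cm [ 6.15 -3.23  0.29]
```

```bash
python3 -m creep '0 0 -7 0 0 -1 0.1;0 0 -14 0 0 -2 0.1;0 0 -21 0 0 -3 0.1;0 0 -28 0 0 -3 0.1;0 0 -35 0 0 -3 0.1' >/dev/null
python3 -m creep '0 0 -7 0 0 0 0.1;0 0 -14 0 0 0 0.1;0 0 -21 0 0 0 0.1;0 0 -28 0 0 0 0.1;0 0 -35 0 0 0 0.1'
python3 - <<'E'
from h import *
im=pic('side','s10.png'); hsv=cv2.cvtColor(im,cv2.COLOR_RGB2HSV)
m=cv2.inRange(hsv,(18,150,120),(35,255,255)); m[:,430:]=0
cs,_=cv2.findContours(m,cv2.RETR_EXTERNAL,cv2.CHAIN_APPROX_NONE)
for c in cs:
    if cv2.contourArea(c)>150:
        x,y,w,h=cv2.boundingRect(c); p=pl('side',x+w/2,y+h/2,.029); print((x,y,w,h),w2b(p).round(3))
cv2.imwrite('pics/c10.png',cv2.resize(im[160:330,225:445,::-1],(660,510)))
st()
E
```

```text
t: 14.07
ee_pos: [0.3927, -0.3049, 0.1082]
orientation: [-0.0, 0.793, 0.609, -0.0]
wrist_force: [-0.7, 0.7, -0.2]
opening: 0.0769
grasp_force: 0.0
(324, 266, 71, 27) [ 0.002 -0.001]
t 14.1 box [-0.0725  0.0639] z 0.1082 toolx ang(box) -19.2 tilt [-0.  0.] F [-0.1  0.2 -0.2] op 0.0770 gf 0 q [-0.82  0.26 -0.3   1.    0.    1.  ]
```

View pics/c10.png

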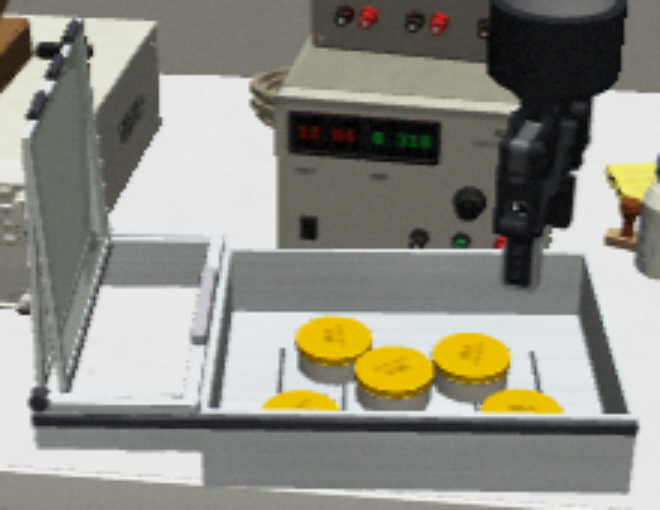

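All five are flat: Al (334,339), C (395,370), Bl (471,358), and the placed ones at (300,400) and (522,400). Working out the Bl grasp.

```bash
python3 - <<'E'
from h import *
for u,v in [(334,338),(395,369),(471,357)]: print(w2b(pl('side',225+u/3,160+v/3,.03))-[0,.003])
go(-.043,-.001,.08)
E
```

```text
[ 0.05038826 -0.02746987]
[0.00855964 0.01019191]
[-0.04390112 -0.0057526 ]
t 14.1 box [-0.0725  0.0639] z 0.1082 toolx ang(box) -19.2 tilt [-0.  0.] F [-0.1  0.2 -0.2] op 0.0770 gf 0 q [-0.82  0.26 -0.3   1.    0.    1.  ]
rows cm [4.92 5.16 2.82]
```

```bash
python3 -m creep '0 0 0 2.5 2.7 0 0.1;0 0 0 4.9 5.4 0 0.1;0 0 0 4.9 5.4 2 0.1;0 0 0 4.9 5.4 5 0.1;0 0 0 4.9 5.4 8 0.1'
python3 -m creep '0 0 0 0 0 2.5 0.1;0 0 0 0 0 4.5 0.1;0 0 0 0 0 4.5 0.3;0 0 0 0 0 4.5 0.6;0 0 0 0 0 4.5 0.6' 50
python3 -m creep '0 0 0 0 0 0 0.6;0 0 0 0 0 0 0.6;0 0 0 0 0 0 0.6'
python3 -c "
from h import *
st();pic('side','s11.png')"
python3 -m creep '0 0 0 0 0 -2 0.6;0 0 0 0 0 -4 0.6;0 0 0 0 0 -6 0.6;0 0 0 0 0 -7 0.6;0 0 0 0 0 -7 0.6'
python3 -c "
from h import *
go(-.072,-.063,-.016)"
```

```text
t: 14.53
ee_pos: [0.4587, -0.2719, 0.0277]
orientation: [0.001, 0.796, 0.605, 0.0]
wrist_force: [0.6, -0.5, -0.9]
opening: 0.0767
grasp_force: 0.0
t: 14.95
ee_pos: [0.4582, -0.2724, -0.0155]
orientation: [0.0, 0.796, 0.606, 0.0]
wrist_force: [-0.4, -0.1, -0.3]
opening: 0.052
grasp_force: 52.2
t: 15.2
ee_pos: [0.4582, -0.2724, -0.0158]
orientation: [0.001, 0.795, 0.606, 0.0]
wrist_force: [-0.4, 0.2, -1.2]
opening: 0.0521
grasp_force: 52.2
t 15.2 box [-0.0455 -0.0041] z -0.0158 toolx ang(box) -20.1 tilt [ 0.001 -0.001] F [-0.4  0.2 -1.2] op 0.0521 gf 52 q [-0.69  0.43 -0.42  0.72  0.    1.15]
t: 15.67
ee_pos: [0.4589, -0.2729, 0.0557]
orientation: [0.002, 0.795, 0.606, 0.0]
wrist_force: [0.2, 0.2, 0.0]
opening: 0.0522
grasp_force: 52.7
t 15.7 box [-0.0461 -0.0047] z 0.0557 toolx ang(box) -20.1 tilt [ 0.003 -0.002] F [0.2 0.2 0. ] op 0.0522 gf 53 q [-0.69  0.36 -0.31  0.89  0.    1.15]
rows cm [-0.42  6.34  7.2 ]
```

```bash
python3 -m creep '0 0 7 0 1.5 0 0.6;0 0 14 -0.2 3 0 0.6;0 0 21 -0.3 4.5 0 0.6;0 0 28 -0.4 6 0 0.6;0 0 35 -0.4 6.3 0 0.6' >/dev/null
python3 -m creep '0 0 7 0 0 0 0.6;0 0 14 0 0 0 0.6;0 0 21 0 0 0 0.6;0 0 28 0 0 0 0.6;0 0 35 0 0 0 0.6'
python3 -c "
from h import *
go(-.072,-.063,-.015)"
```

```text
t: 16.5
ee_pos: [0.5172, -0.2923, 0.0525]
orientation: [-0.0, 0.999, 0.037, -0.0]
wrist_force: [0.3, -0.1, -1.0]
opening: 0.0523
grasp_force: 52.7
t 16.5 box [-0.0702 -0.0612] z 0.0525 toolx ang(box) -90.4 tilt [-0.001  0.001] F [ 0.3 -0.1 -1. ] op 0.0523 gf 53 q [-0.65  0.46 -0.15  0.96  0.    2.42]
rows cm [0.19 0.18 6.75]
```

```bash
python3 -m creep '0 0 0 0.2 0.2 2.5 0.6;0 0 0 0.2 0.2 5 0.6;0 0 0 0.2 0.2 6.3 0.6;0 0 0 0.2 0.2 6.8 0.6;0 0 0 0.2 0.2 6.8 0.6'
python3 -m creep '0 0 0 0 0 0 0.6;0 0 0 0 0 0 0.2;0 0 0 0 0 0 0.2;0 0 0 0 0 0 0.2;0 0 0 0 0 0 0.2'
python3 -c "
from h import *
st()"
python3 -m creep '0 0 0 0 0 -3 0.2;0 0 0 0 0 -6 0.2;0 0 0 0 0 -9 0.2;0 0 0 0 0 -12 0.2;0 0 0 0 0 -13 0.2' >/dev/null
python3 -m creep '0 0 -7 0 0 0 0.1;0 0 -14 0 0 0 0.1;0 0 -21 0 0 0 0.1;0 0 -28 0 0 0 0.1;0 0 -35 0 0 0 0.1' >/dev/null
python3 -m creep '0 0 -7 0 0 0 0.1;0 0 -14 0 0 0 0.1;0 0 -19 0 0 0 0.1;0 0 -19 0 0 0 0.1' >/dev/null
python3 - <<'E'
from h import *
im=pic('side','s12.png')
cv2.imwrite('pics/c12.png',cv2.resize(im[160:330,225:445,::-1],(660,510)))
go(.050,-.0265,.08)
E
```

```text
t: 16.92
ee_pos: [0.5187, -0.2938, -0.0155]
orientation: [-0.001, 0.999, 0.04, -0.001]
wrist_force: [1.4, -0.2, -0.6]
opening: 0.0516
grasp_force: 53.1
t: 17.33
ee_pos: [0.5197, -0.2945, -0.0145]
orientation: [0.0, 0.999, 0.04, 0.0]
wrist_force: [0.3, -0.2, -0.8]
opening: 0.0685
grasp_force: 0.0
t 17.3 box [-0.0726 -0.0636] z -0.0145 toolx ang(box) -90.1 tilt [ 0. -0.] F [ 0.3 -0.2 -0.8] op 0.0685 gf 0 q [-0.65  0.52 -0.24  0.8  -0.    2.41]
t 18.6 box [-0.0725 -0.0634] z 0.1152 toolx ang(box) -36.2 tilt [-0.  0.] F [ 0.4 -1.2  0.4] op 0.0770 gf 0 q [-0.65  0.42 -0.04  1.11  0.    1.47]
rows cm [  7.71 -10.21   3.52]
```

View pics/c12.png

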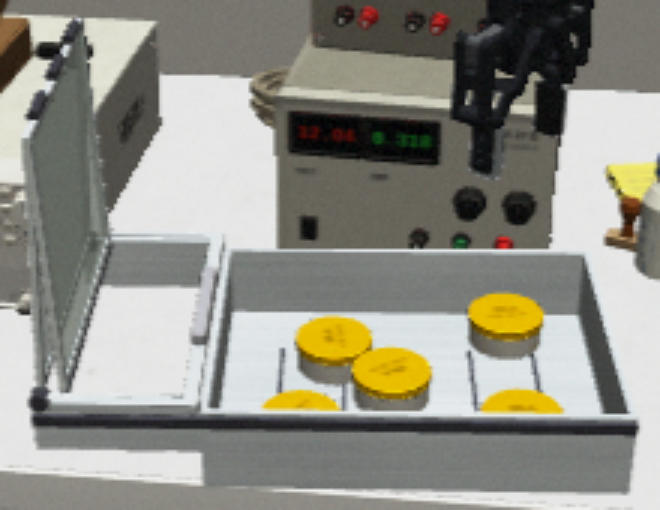

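Bl is now at (505,315) in its corner. Only Al at (334,339) still touches C at (391,371). Picking Al.

```bash
python3 -m creep '0 0 0 2.5 -3.3 0 0.1;0 0 0 5 -6.6 0 0.1;0 0 0 7.7 -10.2 0 0.1;0 0 0 7.7 -10.2 2 0.1;0 0 0 7.7 -10.2 4 0.1' 
python3 -m creep '0 0 0 0 0 3 0.1;0 0 0 0 0 6 0.1;0 0 0 0 0 8 0.1;0 0 0 0 0 9.1 0.1;0 0 0 0 0 9.1 0.1'
python3 -m creep '0 0 0 0 0 0 0.6;0 0 0 0 0 0 0.6;0 0 0 0 0 0 0.6;0 0 0 0 0 0 0.6;0 0 0 0 0 0 0.6'
python3 -m creep '0 0 0 0 0 -2 0.6;0 0 0 0 0 -4 0.6;0 0 0 0 0 -6 0.6;0 0 0 0 0 -7 0.6;0 0 0 0 0 -7 0.6'
python3 -c "
from h import *
go(.072,-.063,-.016)"
```

```text
t: 18.97
ee_pos: [0.4724, -0.1738, 0.076]
orientation: [0.001, 0.872, 0.489, 0.001]
wrist_force: [-0.2, -0.7, -0.9]
opening: 0.0767
grasp_force: 0.0
t: 19.38
ee_pos: [0.4712, -0.1748, -0.0177]
orientation: [-0.002, 0.873, 0.488, -0.001]
wrist_force: [-1.4, -0.0, -0.2]
opening: 0.0771
grasp_force: 0.0
t: 19.8
ee_pos: [0.4733, -0.176, -0.0142]
orientation: [0.001, 0.872, 0.489, 0.0]
wrist_force: [-2.4, 0.5, 6.1]
opening: 0.0518
grasp_force: 50.8
t: 20.22
ee_pos: [0.4742, -0.1764, 0.0574]
orientation: [0.002, 0.872, 0.489, 0.001]
wrist_force: [0.4, -0.7, -0.8]
opening: 0.0518
grasp_force: 53.2
t 20.2 box [ 0.0488 -0.0279] z 0.0574 toolx ang(box) -36.1 tilt [ 0.004 -0.002] F [ 0.4 -0.7 -0.8] op 0.0518 gf 53 q [-0.52  0.32 -0.38  0.87  0.    1.6 ]
rows cm [3.94 1.43 7.35]
```

```bash
python3 -m creep '0 0 7 1 0.4 0 0.6;0 0 14 2 0.8 0 0.6;0 0 21 3 1.2 0 0.6;0 0 28 3.9 1.4 0 0.6;0 0 35 3.9 1.4 0 0.6' >/dev/null
python3 -m creep '0 0 7 0 0 1 0.6;0 0 14 0 0 2 0.6;0 0 19 0 0 3 0.6;0 0 19 0 0 4 0.6;0 0 19 0 0 4 0.6'
python3 -c "
from h import *
go(.072,-.063,-.0145)"
```

```text
t: 21.05
ee_pos: [0.5039, -0.1491, 0.0127]
orientation: [-0.001, 0.999, 0.04, -0.001]
wrist_force: [-0.3, 0.8, -2.3]
opening: 0.052
grasp_force: 53.2
t 21.1 box [ 0.0736 -0.0597] z 0.0127 toolx ang(box) -90.1 tilt [-0.002  0.001] F [-0.3  0.8 -2.3] op 0.0520 gf 53 q [-0.44  0.39 -0.39  0.79  0.    2.62]
rows cm [0.34 0.16 2.72]
```

```bash
python3 -m creep '0 0 0 0.3 0.2 1.5 0.6;0 0 0 0.3 0.2 2.5 0.6;0 0 0 0.3 0.2 2.8 0.6;0 0 0 0.3 0.2 2.8 0.6'
python3 -m creep '0 0 0 0 0 0 0.2;0 0 0 0 0 0 0.2;0 0 0 0 0 0 0.2;0 0 0 0 0 0 0.2;0 0 0 0 0 0 0.2'
python3 -m creep '0 0 0 0 0 -3 0.2;0 0 0 0 0 -6 0.2;0 0 0 0 0 -9 0.2;0 0 0 0 0 -12 0.2;0 0 0 0 0 -16 0.2'
python3 -m creep '0 0 0 0 4 0 0.2;0 0 0 0 8 0 0.2;0 0 0 0 12 0 0.2;0 0 0 0 16 0 0.2;0 0 0 0 20 0 0.2' >/dev/null
python3 -m creep '0 0 0 0 4 0 0.2;0 0 0 0 8 0 0.2;0 0 0 0 12 0 0.2;0 0 0 0 16 0 0.2;0 0 0 0 16 0 0.2'
python3 - <<'E'
from h import *
st()
im=pic('side','s13.png');t=pic('top','t13.png')
cv2.imwrite('pics/c13.png',np.hstack([cv2.resize(im[180:320,225:445,::-1],(440,400)),cv2.resize(t[215:335,310:430,::-1],(360,400))]))
E
```

```text
t: 21.38
ee_pos: [0.5078, -0.1512, -0.0136]
orientation: [-0.0, 0.999, 0.04, -0.0]
wrist_force: [-0.7, 1.2, -1.2]
opening: 0.0516
grasp_force: 53.2
t: 21.8
ee_pos: [0.5081, -0.1514, -0.0134]
orientation: [0.0, 0.999, 0.04, 0.0]
wrist_force: [0.3, 0.6, -0.4]
opening: 0.0686
grasp_force: 0.0
t: 22.22
ee_pos: [0.507, -0.1508, 0.1469]
orientation: [-0.0, 0.999, 0.04, -0.001]
wrist_force: [1.1, -0.7, -0.5]
opening: 0.0684
grasp_force: 0.0
t: 23.05
ee_pos: [0.5361, -0.5166, 0.1442]
orientation: [0.0, 0.999, 0.038, -0.0]
wrist_force: [1.3, -0.7, 0.6]
opening: 0.0685
grasp_force: 0.0
t 23.1 box [-0.2953 -0.0617] z 0.1442 toolx ang(box) -90.3 tilt [-0.001 -0.001] F [ 1.3 -0.7  0.6] op 0.0685 gf 0 q [-0.88  0.68  0.52  1.41 -0.    2.19]
```

View pics/c13.png

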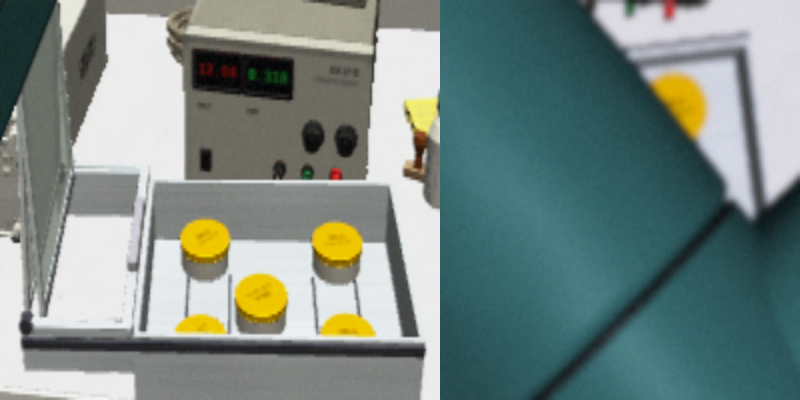

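The five tins stand flat in a clean five-spot, at left crop (205,240), (337,240), (261,300), (200,325) and (347,325). All gaps are about 3 cm or more. Now back to the bar to shut the cover.

```bash
python3 -m creep '0 0 0 -1 -4 0 0.4;0 0 0 -2 -8 0 0.4;0 0 0 -3 -12 0 0.4;0 0 0 -4 -16 0 0.4;0 0 0 -5 -20 0 0.4' >/dev/null
python3 -m creep '0 0 0 -1 -4 0 0.4;0 0 0 -1.4 -8 0 0.4;0 0 0 -1.4 -12 0 0.4;0 0 0 -1.4 -16 0 0.4;0 0 0 -1.4 -20 0 0.4' >/dev/null
python3 -m creep '0 0 0 0 -2 0 0.4;0 0 0 0 -3.6 0 0.4;0 0 0 0 -3.6 2 0.4;0 0 0 0 -3.6 3 0.4' 
python3 -c "
from h import *
go(.141,.002,.041)"
```

```text
t: 24.32
ee_pos: [0.437, -0.0785, 0.1159]
orientation: [0.0, 0.999, 0.042, 0.0]
wrist_force: [-0.0, 0.3, -0.8]
opening: 0.0513
grasp_force: 0.0
t 24.3 box [0.1494 0.0012] z 0.1159 toolx ang(box) -89.9 tilt [ 0.001 -0.   ] F [-0.   0.3 -0.8] op 0.0513 gf 0 q [-0.36  0.17 -0.41  0.99  0.    2.7 ]
rows cm [-0.09  0.84  7.49]
```

```bash
python3 -m creep '0 0 0 0 0.8 2 0.4;0 0 0 0 0.8 4 0.4;0 0 0 0 0.8 6 0.4;0 0 0 0 0.8 7.3 0.4;0 0 0 0 0.8 7.3 0.4'
python3 -m creep '0 0 0 0 0 0 1;0 0 0 0 0 0 1;0 0 0 0 0 0 1;0 0 0 0 0 0 1;0 0 0 0 0 0 1' 60
python3 -m creep '0 0 0 0 1 0 1;0 0 0 0 3 0 1;0 0 0 0 5 0 1;0 0 0 0 7 0 1'
python3 -c "
from h import *
go(-.195,.001,.041)"
```

```text
t: 24.73
ee_pos: [0.4365, -0.0871, 0.0418]
orientation: [-0.001, 0.999, 0.041, -0.001]
wrist_force: [-0.1, 0.1, 0.3]
opening: 0.0517
grasp_force: 0.0
t: 25.15
ee_pos: [0.4393, -0.0887, 0.0444]
orientation: [0.0, 0.999, 0.04, 0.001]
wrist_force: [-2.8, 1.5, 9.2]
opening: 0.0054
grasp_force: 59.0
t: 25.48
ee_pos: [0.4452, -0.1591, 0.0444]
orientation: [0.0, 0.999, 0.041, 0.001]
wrist_force: [2.9, 3.1, 5.1]
opening: 0.005
grasp_force: 59.0
t 25.5 box [ 0.0684 -0.0004] z 0.0444 toolx ang(box) -90.0 tilt [ 0.002 -0.   ] F [2.9 3.1 5.1] op 0.0050 gf 59 q [-0.52  0.28 -0.47  0.81  0.    2.54]
rows cm [-0.12 26.34  0.35]
```

```bash
python3 -m creep '0 0 0 0 2.5 0 1;0 0 0 0 5 0 1;0 0 0 0 7.5 0 1;0 0 0 0 10 0 1;0 0 0 0 12 0 1'
python3 -m creep '0 0 0 0 2.5 0 1;0 0 0 0 5 0 1;0 0 0 0 7.5 0 1;0 0 0 0 9.5 0 1;0 0 0 0 11 0 1'
python3 - <<'E'
from h import *
go(-.196,.001,.044); im=pic('side','s14.png')
cv2.imwrite('pics/c14.png',im[130:350,200:520,::-1])
E
```

```text
t: 25.9
ee_pos: [0.4554, -0.28, 0.0445]
orientation: [0.0, 0.999, 0.04, 0.002]
wrist_force: [6.8, 3.4, 5.2]
opening: 0.0047
grasp_force: 59.0
t: 26.32
ee_pos: [0.4647, -0.3898, 0.0445]
orientation: [0.001, 0.999, 0.04, 0.002]
wrist_force: [9.3, 3.0, 3.3]
opening: 0.0049
grasp_force: 59.1
t 26.3 box [-0.163 -0.001] z 0.0445 toolx ang(box) -90.1 tilt [ 0.004 -0.001] F [9.3 3.  3.3] op 0.0049 gf 59 q [-0.83  0.48 -0.14  0.95  0.    2.23]
rows cm [-0.19  3.3   0.06]
```

View pics/c14.png

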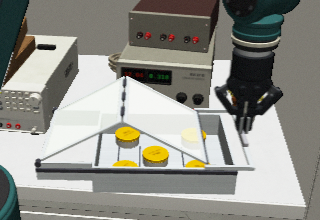

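The cover follows the gripper and is nearly shut (pull bar near crop (245,140)). I'll finish against the front stop.

```bash
python3 -m creep '0 0 0 0 1.5 0 1;0 0 0 0 2.5 0 1;0 0 0 0 3.3 0 1;0 0 0 0 3.6 0 1;0 0 0 0 3.8 0 1'
python3 -m creep '0 0 0 0 0 0 1;0 0 0 0 0.2 0 1;0 0 0 0 0.2 0 1'
python3 -c "
from h import *
st()"
```

```text
t: 26.78
ee_pos: [0.4675, -0.4235, 0.0443]
orientation: [-0.002, 0.999, 0.041, 0.002]
wrist_force: [8.4, 25.3, 14.5]
opening: 0.0048
grasp_force: 64.0
t: 27.03
ee_pos: [0.4675, -0.4235, 0.0443]
orientation: [-0.003, 0.999, 0.042, 0.002]
wrist_force: [7.8, 26.8, 14.8]
opening: 0.0048
grasp_force: 65.1
t 27.0 box [-0.1969 -0.001 ] z 0.0443 toolx ang(box) -89.9 tilt [0.003 0.007] F [ 7.8 26.8 14.8] op 0.0048 gf 65 q [-0.87  0.52 -0.06  0.99  0.01  2.19]
```

```bash
python3 -m creep '0 0 0 0 -0.3 0 1;0 0 0 0 -0.3 0 0.4;0 0 0 0 -0.3 0 0.4;0 0 0 0 -0.3 0 0.4;0 0 0 0 -0.3 0 0.4' 
python3 -m creep '0 0 0 0 0 -3 0.4;0 0 0 0 0 -6 0.4;0 0 0 0 0 -9 0.4;0 0 0 -4 0 -12 0.4;0 0 0 -8 0 -13 0.4' >/dev/null
python3 -m creep '0 0 0 -4 1 0 0.4;0 0 0 -8 2 0 0.4;0 0 0 -12 3 0 0.4;0 0 0 -16 4 0 0.4;0 0 0 -20 5 0 0.4'
python3 - <<'E'
from h import *
st();im=pic('side','s15.png');t=pic('top','t15.png')
cv2.imwrite('pics/c15.png',np.hstack([cv2.resize(im[190:340,225:480,::-1],(400,488)),cv2.resize(t[180:335,190:460,::-1],(400,488))]))
E
```

```text
t: 27.45
ee_pos: [0.4658, -0.4249, 0.0436]
orientation: [0.0, 0.999, 0.04, -0.0]
wrist_force: [-0.0, -0.2, -0.5]
opening: 0.0508
grasp_force: 0.0
t: 28.28
ee_pos: [0.1957, -0.4968, 0.1714]
orientation: [0.0, 0.999, 0.04, -0.0]
wrist_force: [0.9, -0.1, -0.1]
opening: 0.0516
grasp_force: 0.0
t 28.3 box [-0.2476  0.2759] z 0.1714 toolx ang(box) -90.1 tilt [-0. -0.] F [ 0.9 -0.1 -0.1] op 0.0516 gf 0 q [-1.35  0.29 -0.09  1.19 -0.    1.71]
```

View pics/c15.png

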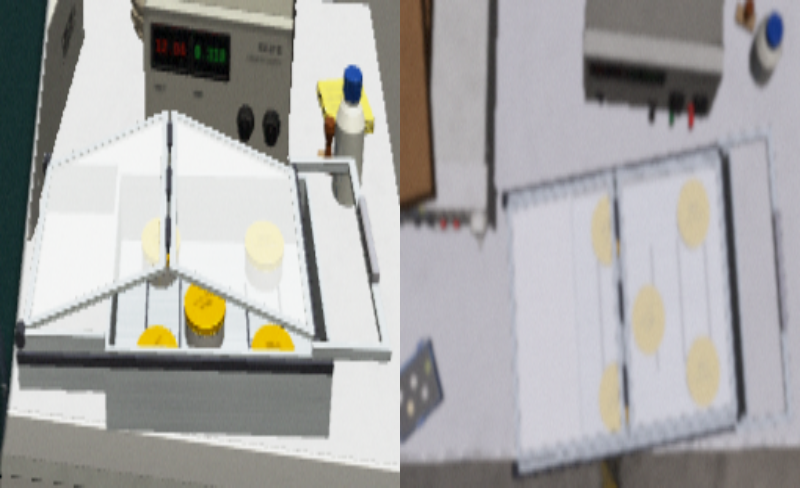

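The cover is shut with all five tins spread under it. The bottle (top crop (768,40)) and the sample box (420,385) haven't moved. I'll compare the bar and bystanders with the first frame, then hand in.

```bash
python3 - <<'E'
from h import *
a=cv2.imread('pics/t0.png',0).astype(np.float32);b=cv2.imread('pics/t15.png',0).astype(np.float32)
for n,(y0,y1,x0,x1) in dict(bar=(222,320,415,458),bottle=(178,212,420,455),sample=(285,322,178,222)).items():
    print(n,np.round(cv2.phaseCorrelate(a[y0:y1,x0:x1].copy(),b[y0:y1,x0:x1].copy())[0],2),np.abs(a-b)[y0:y1,x0:x1].mean())
print(arm.hand_in())
E
```

```text
bar [ 0.53 -0.01] 1.7000475
bottle [-0.   -0.09] 1.8268907
sample [0.52 0.03] 1.8863636
the job is handed in; nothing more can be done
None
```

The job is handed in: the cover was folded back to its stop, the five tins were spread flat in one layer with gaps of about 3 cm or more, and the cover was pulled shut to its front stop; the sample box and bottle stayed where they were. No verdict was returned.

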